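# Open the screw press and draw out the loaf mould

### The job

Open the kitchen screw press: turn its red handwheel counter-clockwise (seen from above) until you feel the spindle come firmly up against its stop, without forcing it, and let your hand rise with the wheel so that the sprung crossbar is neither pushed down nor pulled up. Then pull the steel loaf mould by its black handle straight out of the press until it is wholly clear of the side rails, and leave it standing on the worktop. Leave the mug, the pepper mill and the salt shaker where they are.

Things in the scene. Friction and masses are not known exactly. Their poses are not given: they have to be found in the camera images.
- press: Steel frame of the screw press, fixed to the worktop. Origin: on the worktop surface, straight under the spindle; z up. Two side rails 16 mm high (130 mm long along the frame's y, 24 mm wide, inner faces at x = +-54 mm, ends at y = +-65 mm), joined at the -y end by a 14 mm high bar; +y is the open end. An upright post stands on the middle of each rail (x = +-66 mm, y = 0), ending in a 20 mm wide nut at height 138 mm.
- crossbar (a joint): Height of the aluminium crossbar (156 x 30 x 18 mm, middle at height 99 mm) from its rest, m, + up. It carries the spindle and wheel and floats on the two posts between coil springs: 4 N/mm, about 0 at rest. Pushing or pulling the wheel up or down moves it; it must stay within 5 mm of rest.
- stop_housing: Brass bush, 42 mm wide at its foot and 34 mm above, on the crossbar from height 107 to 148 mm, round the spindle. A stop ring is hidden inside; it arrests the spindle after 16 to 23 mm of rise (2.8 to 4.0 rad of the wheel; it differs each time, cannot be seen and is not measured). Its origin coincides with the press frame's origin, not with the ring.
- spindle: Screw spindle with the square pressure plate (74 x 74 x 8 mm) at its foot. Origin coincides with the press frame's origin at the start and rises with the spindle. At the start the plate's underside is at height 43 mm, sunk 13 mm below the mould's rim, so that the mould cannot be drawn out.
- wheel_center (a point): Centre of the red handwheel, on the spindle axis at mid-thickness of the rim (178 mm above the worktop at the start; it rises with the spindle). The rim is a regular octagon, 58 mm across the flats outside, 16 mm high, with flats facing the point's x axis and every 45 degrees from it; it is gripped from above across two opposite flats. x turns with the wheel (white dot on the +x flat).
- wheel (a joint): Angle of the handwheel, rad, 0 at the start, + counter-clockwise from above. The spindle, plate and wheel rise 5.73 mm per rad (36 mm per turn). Running drag about 0.12 N m (it stays where it is left); at the stop the torque rises steeply by 0.0057 N m for each newton on the stop. Firmly against the stop: more than 30 N on the stop (about 0.3 N m on the wheel in all); forced: more than 120 N (about 0.8 N m).
- tin: Loose steel loaf mould, 96 x 100 x 56 mm (x, y, z), 0.5 to 0.8 kg, with a fixed wooden pressing board 14 mm below its rim. Origin: centre of its underside; it stands on the worktop between the rails, its +y along the press's +y (open end).
- tin_handle (a point): Grip point of the mould's black upright handle: a fin 12 mm thick (x), 30 mm long (y), from height 20 to 64 mm. The point lies on the tin at x = 0, y = 88 mm, height 46 mm; gripped from above, fingers closing along the tin's x.
- mug: Blue striped mug, 82 x 117 x 94 mm, bystander; origin at the centre of its underside.
- pepper: Wooden pepper mill, 58 mm wide, 155 mm high, bystander; origin at the centre of its underside.
- shaker: Salt shaker with a grey cap, 44 mm wide, 90 mm high, bystander; origin at the centre of its underside.
Not all that is in view belongs to the job. Leave any purple look-alike of the tin alone.

How it is judged:
By the outcome, as a careful person would: the job done as asked, in the order asked, and still so for the second after the job is handed in, with the robot touching nothing.
It also fails if it takes over 70 s, if anything falls off the work surface, if the arm or the gripper's body presses on something with over 40 N, if the wrist force passes 120 N, or if a joint passes its speed limit or range.

### The arm

A 6-joint arm with a two-finger parallel gripper is mounted at the origin on a cart in front of the work surface, level with it; the furniture and walls round the work are solid. World frame = base frame: x ahead of the robot, y to its left, z up, the work surface at z = 0. Lengths are in mm, angles in degrees, forces in N, time in s.
With the tool pointing down it reaches from about 300 to 850 mm from the base axis. Payload 4.2 kg.
Tool frame: the origin (TCP) lies at the very end of the fingers, on their centre line; the grasp point (between the pads) lies 19 mm behind it (env.grasp_offset is the distance from the TCP to the grasp point, in mm); z points along the fingers, y is the line along which they close (so a half turn about z gives the same grasp; the last joint's range is limited). The gripper opens to 91 mm and grips with 3 to 60 N. Pads are 32 mm wide; open, the fingers measure 118 mm over their backs; the gripper's body (76 mm by 178 mm) begins 60 mm behind the grasp point.
Start: joints at [-74.141, 18.312, 89.639, -0, 72.044, -1.146], TCP at [168.168, -549.875, 213.976] pointing down, gripper open.
Joint ranges: [-177.97, 177.97], [-48.28, 115.42], [12.27, 149.76], [-77.06, 257.06], [2.81, 150.46], [-146.56, 146.56]. Speed limits (degrees/s): [147.25, 147.25, 180, 180, 180, 180].

### API

Orientations are given as [roll, pitch, yaw] about the fixed x, y, z axes, in that order (R = Rz(yaw) Ry(pitch) Rx(roll)).
In Python, from workcell import env, eyes gives the robot as it stands.
- The arm moves only by the tool send_rows, never from a script. Its arguments are lists of equal length, an entry for each row: "grip": the opening, from -1 (shut) to 1 (fully open), so that 0 is half open; "xyz": the shift along the world's x, y, z in m, a list of three; "yaw": the turn about the world's z in degrees. A call has 1 to 8 rows; each row is the pose to reach, as a shift and turn from the pose commanded when the call began; what a row does not reach only later rows make up. A row lasts 1/12 s, in which the tool goes at most 41.7 mm and 7.16 degrees, less where a joint would pass 70% of its speed; a pose out of reach is approached as far as the arm can. A call with a gripper value outside its range is refused whole. The fingers move at their own pace and stop on an object; "grip_force" is the grip in N (left out, the last holds). Time passes only in rows, so rows that repeat a pose let the fingers close. It gives the time, the measured TCP pose, the force, the opening and the grip force at its end, in the units of the state.
- env.state(): the state, without advancing time (a new reading comes with each control period).
- eyes.grab_frame(name): name is "side" or "top"; returns a dict with "frame" (400x640x3 uint8, red, green, blue), "fx", "fy", "cx", "cy" (pixels), "pose" (4x4, takes a point from camera to world coordinates). Camera axes: x right, y down, z forward; pixel columns grow to the right and rows downward; lengths in mm; the calibration is good to about 2 mm. A picture is of the moment at which its call begins. There is no depth.
- env.job_done(): hands the job in; it is judged then, once.
The state is a dict: "time_s": time; "qpos": joint angles; "qvel": joint speeds; "effort": joint torques, N m; "ee_pos": TCP position; "ee_rot": TCP orientation; "force": force on the tool from outside, world axes, zero at the start; "torque": the same for the moment, N m; "gripper_width": finger opening in mm; "gripper_force": force on a finger pad.
Only numpy, scipy, OpenCV 4.12 (cv2) and the standard library are available. Lean on these libraries where they do the work, as an engineer would, in place of code of your own. Each camera call takes 0.05 s, during which the arm holds its last target. There are 200 camera calls.

## Working session

There is one attempt and no reset: what is moved stays moved. The work goes in short steps, Python scripts to look and compute and a tool call to move; the robot and the scene stay as the last step left them, time stands still between calls to the robot, and variables do not carry over. Pictures are saved under pics/ and viewed, at most 10 in all, crops included, and the job is handed in when it is done.

Besides the shell and the picture viewer there is one more tool, called after ">>>" as name(argument=value, ...) on one line, values as JSON. send_rows: Moves the arm, as the interface text tells. Its arguments: {"type":"object","properties":{"grip":{"type":"array"},"xyz":{"type":"array"},"yaw":{"type":"array"},"grip_force":{"type":"number"}},"required":["grip","xyz","yaw"]}

```bash
mkdir -p pics
python3 - <<'E'
from workcell import env, eyes
import cv2,numpy as np
for n in("top","side"):
    f=eyes.grab_frame(n); cv2.imwrite(f"pics/{n}0.png",f["frame"][:,:,::-1]); np.savez(f"{n}0.npz",**f)
    print(n,f["fx"],f["fy"],f["cx"],f["cy"],np.round(f["pose"],3).tolist())
print(env.state(),env.grasp_offset)
E
```

```text
top 419.6128407989789 419.6128407989789 321.36762731016455 202.74183607130132 [[0.011, -0.981, 0.191, 237.132], [-1.0, -0.011, -0.001, 44.218], [0.003, -0.191, -0.981, 1356.391], [0.0, 0.0, 0.0, 1.0]]
side 453.7833443888547 453.7833443888547 322.49501741406897 203.0965542601026 [[0.923, -0.218, 0.316, -26.926], [-0.384, -0.495, 0.78, -1171.014], [-0.014, -0.841, -0.54, 983.399], [0.0, 0.0, 0.0, 1.0]]
{'time_s': 0.1, 'qpos': array([-7.41423246e+01,  1.83452879e+01,  8.96971850e+01, -9.81939075e-05,
        7.20448398e+01, -1.14665209e+00]), 'qvel': array([-0.11605311, -0.09255721, -0.09344004, -0.05517104,  0.01580925,
        0.04552329]), 'effort': array([ 1.29666962e-03, -4.13333344e+01, -2.32508612e+01,  7.29578873e-02,
        4.22268198e-02, -4.16393925e-05]), 'ee_pos': array([ 168.0276876 , -549.43966843,  213.24644935]), 'ee_rot': array([-1.79912703e+02, -1.65391194e-03,  1.70043565e+01]), 'force': array([ 0.45831632,  0.51877884, -0.75354005]), 'torque': array([-0.0115497 ,  0.02685999, -0.00430056]), 'gripper_force': 0.0, 'gripper_width': 91.23063542559615} 18.8
```

View pics/top0.png

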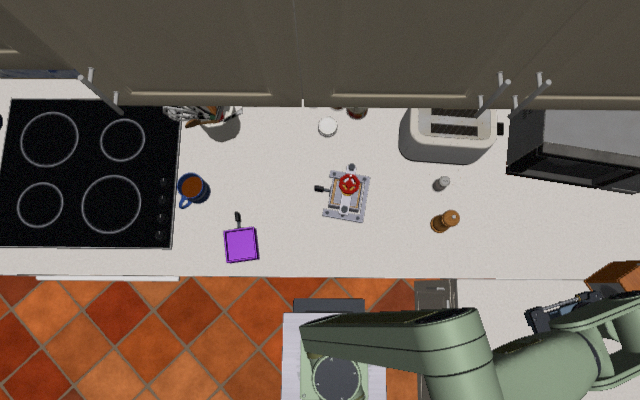

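View pics/side0.png

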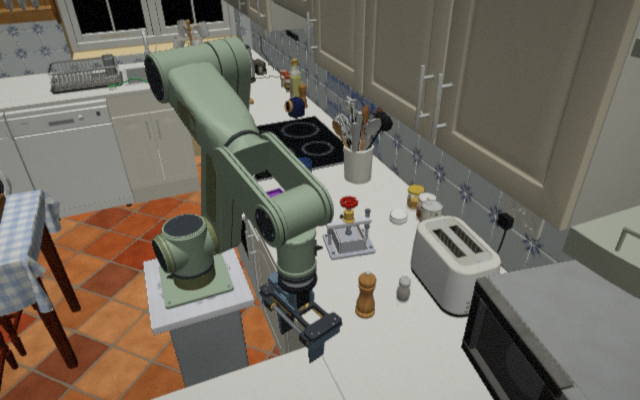

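```bash
cat > h.py <<'E'
import numpy as np,cv2
def ray(f,uv):
    P=f["pose"]; d=P[:3,:3]@np.array([(uv[0]-f["cx"])/f["fx"],(uv[1]-f["cy"])/f["fy"],1.]); return P[:3,3],d/np.linalg.norm(d)
def onz(f,uv,z):
    o,d=ray(f,uv); return o+d*(z-o[2])/d[2]
def tri(fa,ua,fb,ub):
    (a,d),(b,e)=ray(fa,ua),ray(fb,ub)
    s=np.linalg.lstsq(np.c_[d,-e],b-a,rcond=None)[0]; p,q=a+s[0]*d,b+s[1]*e
    return (p+q)/2,np.linalg.norm(p-q)
def red(im,box):
    x0,y0,x1,y1=box; c=im[y0:y1,x0:x1].astype(int)
    m=((c[...,0]>110)&(c[...,1]<70)&(c[...,2]<70)).astype(np.uint8)
    n,l,s,ce=cv2.connectedComponentsWithStats(m); 
    k=1+np.argmax(s[1:,4]); pts=np.argwhere(l==k)[:,::-1]+[x0,y0]
    return pts
E
python3 - <<'E'
from h import *
T=dict(np.load("top0.npz"));S=dict(np.load("side0.npz"))
for f,b in((T,(325,160,380,205)),(S,(330,190,370,225))):
    p=red(f["frame"],b); c,r,a=cv2.fitEllipse(cv2.convexHull(p.astype(np.float32))); print(len(p),p.mean(0),c,r,p.min(0),p.max(0)); f["c"]=c
print(tri(T,T["c"],S,S["c"]),onz(T,T["c"],184),onz(S,S["c"],184))
for n,u in(("handle",(318.5,188.5)),):print(n,onz(T,u,64))
a=cv2.resize(T["frame"][155:230,305:380],None,fx=7,fy=7,interpolation=2)
b=cv2.resize(S["frame"][190:265,310:385],None,fx=7,fy=7,interpolation=2)
cv2.imwrite("pics/z0.png",cv2.resize(np.hstack([a,b]),(800,400))[:,:,::-1])
E
```

```text
214 [348.87850467 183.80373832] (348.80828857421875, 183.39398193359375) (18.990890502929688, 20.482322692871094) [339 174] [359 192]
105 [348.59047619 201.3047619 ] (348.68060302734375, 201.16932678222656) (8.94786262512207, 16.53135871887207) [341 197] [357 205]
(array([525.02464852, -35.52928167, 179.95024491]), np.float64(1.2749253221009633)) [523.40560896 -35.06748274 184.        ] [522.93865682 -41.20897784 184.        ]
handle [535.01630173  52.59933597  64.        ]
```

View pics/z0.png

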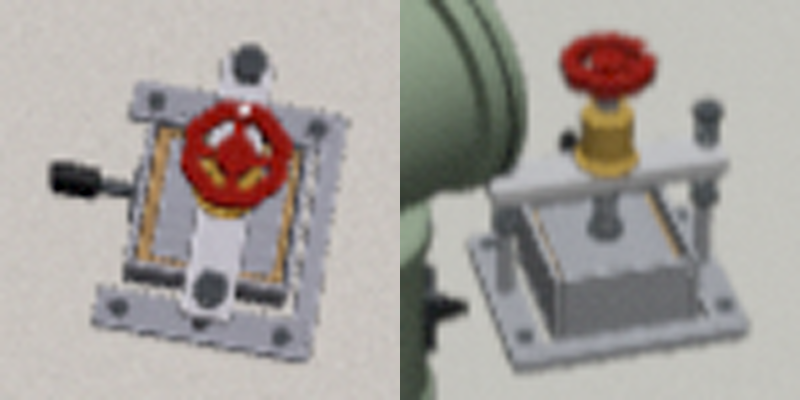

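Run:
```python
from h import *
T=dict(np.load("top0.npz"));S=dict(np.load("side0.npz"))
c=lambda x,y:(305-.5+x/5.333,155-.5+y/5.333)
s=lambda x,y:(310-.5+(x-400)/5.333,190-.5+y/5.333)
a,b=onz(T,c(250,65),142),onz(T,c(209,289),142)
print(a,b,(a+b)/2,np.degrees(np.arctan2(*(a-b)[1::-1])))
print("nutR tri",tri(T,c(250,62),S,s(708,108)))
# base corners at z=16: outer rail corners
Q=[c(137,83),c(349,113),c(309,358),c(93,322)]
q=[onz(T,u,12) for u in Q]; print(np.round(q,1),np.mean(q,0))
for i,j in((1,0),(2,3),):print(np.degrees(np.arctan2(*(q[j]-q[i])[1::-1]))-90)
print("wheel top",onz(T,c(238,153),186),"dot",onz(T,c(245,108),186))
print("handle",onz(T,c(68,178),64),onz(T,c(50,178),64),onz(T,c(100,181),64))
for n,u,z in(("pepper",(450,215),150),("shaker",(443,183),88),("mug",(193,185),90)):print(n,onz(T,u,z))
```

```text
[585.27293162 -45.70432368 142.        ] [456.99201191 -22.72270486 142.        ] [521.13247177 -34.21351427 142.        ] -10.156833568915717
nutR tri (array([589.73051177, -46.44609367, 135.28397514]), np.float64(1.5522189684970642))
[[ 610.1   15.    12. ]
 [ 592.4 -116.6   12. ]
 [ 438.7  -90.6   12. ]
 [ 459.3   40.7   12. ]] [525.12948124 -37.89924072  12.        ]
-7.666164720239522
-8.936691918470686
wheel top [523.53153945 -35.84986104 186.        ] dot [548.56333976 -39.67661799 186.        ]
handle [536.98942312  56.57070381  64.        ] [536.86652263  67.23436998  64.        ] [535.3848202   37.59359629  64.        ]
pepper [ 440.37821748 -332.25710388  150.        ]
shaker [ 551.49484262 -334.64201974   88.        ]
mug [535.66400943 441.27476148  90.        ]
```

>>> send_rows(grip=[0.54,0.54,0.54,0.54,0.54,0.54,0.54,0.54], xyz=[[0.0,0.0,0.03],[0.02,0.03,0.04],[0.04,0.06,0.04],[0.06,0.095,0.04],[0.085,0.13,0.04],[0.11,0.165,0.04],[0.135,0.2,0.04],[0.155,0.23,0.04]], yaw=[-3,-6,-9,-13,-16,-20,-23,-26])

```text
time_s: 0.77
ee_pos: [323.8, -317.9, 253.8]
ee_rot: [-180.0, 0.0, -9.2]
force: [0.3, -0.3, 0.4]
gripper_width: 70.3
gripper_force: 0.0
```

>>> send_rows(grip=[0.54,0.54,0.54,0.54,0.54,0.54,0.54,0.54], xyz=[[0.02,0.03,0],[0.042,0.06,0],[0.065,0.095,0],[0.09,0.13,0],[0.115,0.165,0],[0.14,0.2,0],[0.165,0.235,0],[0.18,0.26,0]], yaw=[0,0,0,0,0,0,0,0])

```text
time_s: 1.43
ee_pos: [504.4, -57.4, 253.6]
ee_rot: [-180.0, 0.0, -8.9]
force: [0.5, -1.0, -1.5]
gripper_width: 70.1
gripper_force: 0.0
```

>>> send_rows(grip=[0.54,0.54,0.54,0.54,0.54,0.54], xyz=[[0.01,0.012,0],[0.0203,0.0242,0],[0.0203,0.0242,-0.02],[0.0203,0.0242,-0.04],[0.0203,0.0242,-0.05],[0.0203,0.0242,-0.05]], yaw=[0,0,0,0,0,0])

```text
time_s: 1.93
ee_pos: [521.6, -35.4, 201.3]
ee_rot: [180.0, 0.4, -9.0]
force: [-0.1, 0.4, 0.7]
gripper_width: 70.7
gripper_force: 0.0
```

Run:
```python
from h import *
from workcell import env,eyes
o=[]
for n,(x,y,w,h) in(("top",(300,130,100,100)),("side",(300,140,100,100))):
    f=eyes.grab_frame(n); o.append(cv2.resize(f["frame"][y:y+h,x:x+w],(400,400),interpolation=2))
    P=np.linalg.inv(f["pose"]); s=env.state()
    c=P@np.r_[s["ee_pos"],1]; print(n,c[0]/c[2]*f["fx"]+f["cx"],c[1]/c[2]*f["fy"]+f["cy"])
cv2.imwrite("pics/z1.png",np.hstack(o)[:,:,::-1]); print(s["ee_pos"],s["force"],s["torque"])
```

```text
top 349.4771981335828 182.06983010876053
side 348.23273708523584 195.12346362984124
[523.48945887 -35.84430691 204.11339362] [ 0.79948651 -0.23367311 -0.0545731 ] [0.01875956 0.02099043 0.00449084]
```

View pics/z1.png

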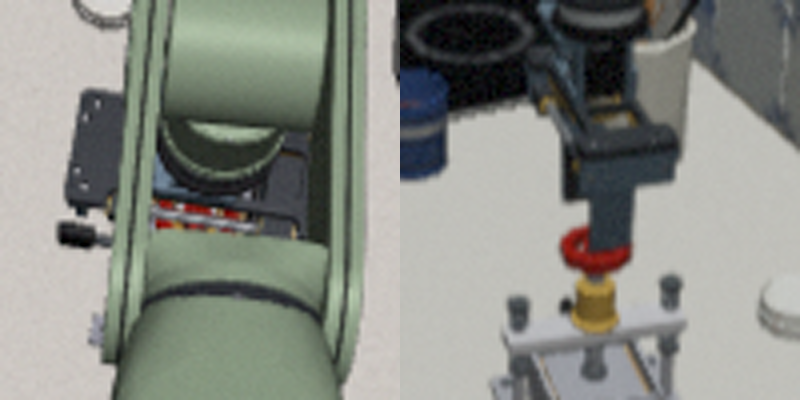

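>>> send_rows(grip=[0.54,0.54,0.54,0.54,0.54], xyz=[[0,0,-0.012],[0,0,-0.024],[0,0,-0.036],[0,0,-0.041],[0,0,-0.041]], yaw=[0,0,0,0,0])

```text
time_s: 2.45
ee_pos: [523.3, -35.9, 162.9]
ee_rot: [180.0, 0.0, -9.0]
force: [0.7, -0.7, 0.6]
gripper_width: 70.2
gripper_force: 0.0
```

>>> send_rows(grip=[0.36,0.32,0.28,0.24,0.2,0.2,0.2,0.2], grip_force=8, xyz=[[0,0,0],[0,0,0],[0,0,0],[0,0,0],[0,0,0],[0,0,0],[0,0,0],[0,0,0]], yaw=[0,0,0,0,0,0,0,0])

```text
time_s: 3.12
ee_pos: [524.0, -36.3, 163.4]
ee_rot: [179.9, -0.1, -9.0]
force: [0.7, -5.0, 2.4]
gripper_width: 58.2
gripper_force: 8.0
```

```bash
cat > st.py <<'E'
from workcell import env
import numpy as np
s=env.state()
for k in("time_s","ee_pos","ee_rot","force","torque","gripper_width","gripper_force"):print(k,np.round(s[k],3))
print(s["qpos"][5],s["effort"][5])
E
python3 st.py
```

```text
time_s 3.117
ee_pos [524.026 -36.305 163.43 ]
ee_rot [ 1.79937e+02 -9.60000e-02 -8.98800e+00]
force [ 0.71  -5.002  2.378]
torque [-0.876 -0.119 -0.116]
gripper_width 58.201
gripper_force 8.0
93.84917408003994 -0.09351210203021765
```

>>> send_rows(grip=[0.1,0.1,0.1,0.1,0.1,0.1], grip_force=30, xyz=[[0,-0.0005,0],[0,-0.001,0],[0,-0.001,0],[0,-0.001,0],[0,-0.001,0],[0,-0.001,0]], yaw=[0,0,0,0,0,0])

```text
time_s: 3.62
ee_pos: [523.9, -36.6, 163.2]
ee_rot: [-180.0, -0.1, -9.0]
force: [1.8, -1.7, 3.6]
gripper_width: 58.0
gripper_force: 30.0
```

```bash
python3 st.py
```

```text
time_s 3.617
ee_pos [523.933 -36.566 163.196]
ee_rot [-1.79987e+02 -6.30000e-02 -8.99700e+00]
force [ 1.821 -1.697  3.614]
torque [-0.611 -0.409 -0.084]
gripper_width 57.966
gripper_force 30.0
93.73988477044145 -0.08140010526403785
```

>>> send_rows(grip=[0.1,0.1,0.1,0.1,0.1,0.1,0.1,0.1], xyz=[[0,0,0.0006],[0,0,0.0009],[0,0,0.0012],[0,0,0.0015],[0,0,0.0018],[0,0,0.0021],[0,0,0.0025],[0,0,0.0025]], yaw=[3,6,9,12,15,18,22,22])

```text
time_s: 4.28
ee_pos: [523.9, -36.2, 165.6]
ee_rot: [-180.0, -0.1, 13.1]
force: [1.4, -0.6, 2.6]
gripper_width: 57.8
gripper_force: 30.0
```

```bash
python3 st.py
```

```text
time_s 4.283
ee_pos [523.944 -36.231 165.594]
ee_rot [-1.79976e+02 -7.10000e-02  1.30820e+01]
force [ 1.358 -0.622  2.551]
torque [-0.354 -0.566  0.06 ]
gripper_width 57.791
gripper_force 29.999
71.6564936897998 -0.3695935942232609
```

>>> send_rows(grip=[0.1,0.1,0.1,0.1,0.1,0.1,0.1,0.1], xyz=[[0,0,0.0005],[0,0,0.001],[0,0,0.0015],[0,0,0.002],[0,0,0.0025],[0,0,0.003],[0,0,0.0035],[0,0,0.004]], yaw=[5,10,15,20,25,30,35,40])

```text
time_s: 4.95
ee_pos: [523.6, -35.7, 169.5]
ee_rot: [-180.0, -0.1, 53.1]
force: [1.7, 1.0, 3.3]
gripper_width: 58.0
gripper_force: 30.0
```

```bash
python3 st.py
```

```text
time_s 4.95
ee_pos [523.624 -35.675 169.5  ]
ee_rot [-1.79953e+02 -1.13000e-01  5.30970e+01]
force [1.74  1.011 3.324]
torque [-0.108 -0.58  -0.172]
gripper_width 57.96
gripper_force 30.0
31.61378230455208 0.6814249232411385
```

>>> send_rows(grip=[0.1,0.1,0.1,0.1,0.1,0.1,0.1,0.1], xyz=[[0,0,0.0005],[0,0,0.001],[0,0,0.0015],[0,0,0.002],[0,0,0.0025],[0,0,0.003],[0,0,0.0035],[0,0,0.004]], yaw=[5,10,15,20,25,30,35,40])

```text
time_s: 5.62
ee_pos: [523.0, -35.4, 173.4]
ee_rot: [-180.0, -0.2, 93.1]
force: [0.5, 0.3, 4.2]
gripper_width: 57.7
gripper_force: 30.0
```

>>> send_rows(grip=[0.1,0.1,0.1,0.1,0.1,0.1,0.1,0.1], xyz=[[0,0,0.0005],[0,0,0.001],[0,0,0.0015],[0,0,0.002],[0,0,0.0025],[0,0,0.003],[0,0,0.0035],[0,0,0.004]], yaw=[5,10,15,20,25,30,35,40])

```text
time_s: 6.28
ee_pos: [522.3, -35.6, 177.3]
ee_rot: [-180.0, -0.2, 133.1]
force: [-0.4, 0.0, 3.4]
gripper_width: 57.8
gripper_force: 30.0
```

```bash
python3 st.py
```

```text
time_s 6.283
ee_pos [522.348 -35.624 177.257]
ee_rot [-179.988   -0.2    133.098]
force [-0.357  0.007  3.372]
torque [ 0.087 -0.102 -0.157]
gripper_width 57.774
gripper_force 30.0
-48.39466152501641 0.6744183227419853
```

>>> send_rows(grip=[0.1,0.1,0.1,0.1,0.1,0.1], xyz=[[0,0,0.0005],[0,0,0.001],[0,0,0.0014],[0,0,0.0014],[0,0,0.0014],[0,0,0.0014]], yaw=[5,10,14,14,14,14], grip_force=15)

```text
time_s: 6.78
ee_pos: [522.3, -35.9, 178.6]
ee_rot: [-180.0, -0.2, 146.9]
force: [-3.0, 0.6, 4.7]
gripper_width: 58.0
gripper_force: 15.0
```

>>> send_rows(grip=[0.1,0.1,0.1,0.1], xyz=[[0,0,0.0001],[0,0,0.0002],[0,0,0.0003],[0,0,0.0004]], yaw=[1,2,3,4])

```text
time_s: 7.12
ee_pos: [522.4, -36.1, 178.9]
ee_rot: [-180.0, -0.2, 151.1]
force: [-4.0, 2.4, 4.5]
gripper_width: 58.1
gripper_force: 15.0
```

```bash
python3 st.py
```

```text
time_s 7.117
ee_pos [522.423 -36.112 178.94 ]
ee_rot [-1.79999e+02 -1.63000e-01  1.51057e+02]
force [-3.976  2.387  4.502]
torque [ 0.67   0.608 -0.198]
gripper_width 58.117
gripper_force 15.001
-66.34086506777312 0.004831239057239145
```

>>> send_rows(grip=[0.1,0.1,0.1,0.1,0.1], xyz=[[-0.0005,0,0.0001],[-0.0005,0,0.0002],[-0.0005,0,0.0003],[-0.0005,0,0.0004],[-0.0005,0,0.0005]], yaw=[1,2,3,4,5])

```text
time_s: 7.53
ee_pos: [522.3, -36.2, 179.5]
ee_rot: [180.0, -0.1, 156.1]
force: [-4.4, 3.3, 3.9]
gripper_width: 58.0
gripper_force: 15.0
```

```bash
python3 st.py|sed -n '2,5p'
```

```text
ee_pos [522.346 -36.176 179.531]
ee_rot [ 1.79973e+02 -1.08000e-01  1.56073e+02]
force [-4.444  3.336  3.944]
torque [ 0.765  0.562 -0.142]
```

>>> send_rows(grip=[0.1,0.1,0.1,0.1,0.1], xyz=[[0,0,0.0001],[0,0,0.0002],[0,0,0.0003],[0,0,0.0004],[0,0,0.0005]], yaw=[1,2,3,4,5])

```text
time_s: 7.95
ee_pos: [522.3, -36.3, 180.0]
ee_rot: [180.0, -0.1, 161.1]
force: [-4.6, 3.6, 4.2]
gripper_width: 58.2
gripper_force: 15.0
```

```bash
python3 st.py|sed -n '2,5p'
```

```text
ee_pos [522.319 -36.27  180.031]
ee_rot [ 1.79974e+02 -1.06000e-01  1.61075e+02]
force [-4.634  3.591  4.192]
torque [ 0.665  0.54  -0.129]
```

>>> send_rows(grip=[0.1,0.1,0.1,0.1,0.1], xyz=[[0,0,0.0001],[0,0,0.0002],[0,0,0.0003],[0,0,0.0004],[0,0,0.0005]], yaw=[1,2,3,4,5])

```text
time_s: 8.37
ee_pos: [522.3, -36.3, 180.5]
ee_rot: [180.0, -0.1, 166.1]
force: [-4.8, 2.9, 4.0]
gripper_width: 58.4
gripper_force: 15.0
```

```bash
python3 st.py|sed -n '2,5p'
```

```text
ee_pos [522.289 -36.331 180.519]
ee_rot [ 1.79974e+02 -1.05000e-01  1.66077e+02]
force [-4.805  2.86   3.961]
torque [ 0.674  0.502 -0.116]
```

>>> send_rows(grip=[0.1,0.1,0.1,0.1], xyz=[[0,0,0],[0,0,0],[0,0,0],[0,0,0]], yaw=[0,0,0,0], grip_force=25)

```text
time_s: 8.7
ee_pos: [522.3, -36.3, 180.5]
ee_rot: [180.0, -0.1, 166.1]
force: [-4.0, 1.9, 4.7]
gripper_width: 58.1
gripper_force: 25.0
```

```bash
python3 st.py|sed -n '2,6p'
```

```text
ee_pos [522.283 -36.304 180.513]
ee_rot [ 1.79981e+02 -1.05000e-01  1.66077e+02]
force [-4.011  1.87   4.67 ]
torque [0.739 0.628 0.128]
gripper_width 58.052
```

>>> send_rows(grip=[0.1,0.1,0.1,0.1], xyz=[[0,0,0.0001],[0,0,0.0002],[0,0,0.0003],[0,0,0.0004]], yaw=[1,2,3,4])

```text
time_s: 9.03
ee_pos: [522.3, -36.4, 180.9]
ee_rot: [180.0, -0.1, 170.1]
force: [-4.4, 3.2, 4.4]
gripper_width: 57.6
gripper_force: 25.0
```

```bash
python3 st.py|sed -n '2,6p'
```

```text
ee_pos [522.265 -36.388 180.933]
ee_rot [ 1.79974e+02 -1.05000e-01  1.70077e+02]
force [-4.356  3.155  4.415]
torque [ 0.692  0.632 -0.176]
gripper_width 57.582
```

>>> send_rows(grip=[0.1,0.1,0.1,0.1,0.1], xyz=[[0,0,0.0001],[0,0,0.0002],[0,0,0.0003],[0,0,0.0004],[0,0,0.0005]], yaw=[1,2,3,4,5])

```text
time_s: 9.45
ee_pos: [522.2, -36.5, 181.4]
ee_rot: [180.0, -0.1, 175.1]
force: [-4.6, 2.6, 4.7]
gripper_width: 58.1
gripper_force: 25.0
```

```bash
python3 st.py|sed -n '2,6p'
```

```text
ee_pos [522.247 -36.457 181.425]
ee_rot [ 1.79973e+02 -1.05000e-01  1.75079e+02]
force [-4.574  2.559  4.743]
torque [ 0.66   0.633 -0.164]
gripper_width 58.077
```

>>> send_rows(grip=[0.1,0.1,0.1,0.1,0.1], xyz=[[0,0,0.0001],[0,0,0.0002],[0,0,0.0003],[0,0,0.0004],[0,0,0.0005]], yaw=[1,2,3,4,5])

```text
time_s: 9.87
ee_pos: [522.2, -36.5, 181.9]
ee_rot: [180.0, -0.1, -179.9]
force: [-3.9, 1.1, 4.9]
gripper_width: 57.8
gripper_force: 25.0
```

```bash
python3 st.py|sed -n '2,6p'
```

```text
ee_pos [522.25  -36.513 181.942]
ee_rot [ 1.79972e+02 -1.02000e-01 -1.79914e+02]
force [-3.876  1.14   4.91 ]
torque [ 0.564  0.659 -0.211]
gripper_width 57.841
```

>>> send_rows(grip=[0.1,0.1,0.1,0.1], xyz=[[0,0,0.0001],[0,0,0.0002],[0,0,0.0003],[0,0,0.0004]], yaw=[1,2,3,4])

```text
time_s: 10.2
ee_pos: [522.3, -36.6, 182.3]
ee_rot: [180.0, -0.1, -175.9]
force: [-4.5, 2.3, 3.0]
gripper_width: 57.8
gripper_force: 25.0
```

```bash
python3 st.py|sed -n '2,6p'
```

```text
ee_pos [522.272 -36.614 182.344]
ee_rot [ 1.79975e+02 -9.80000e-02 -1.75915e+02]
force [-4.523  2.278  3.035]
torque [ 0.569  0.776 -0.248]
gripper_width 57.77
```

>>> send_rows(grip=[0.1,0.1,0.1], xyz=[[0,0,0.0001],[0,0,0.0002],[0,0,0.0002]], yaw=[0.7,1.5,2])

```text
time_s: 10.45
ee_pos: [522.3, -36.6, 182.6]
ee_rot: [180.0, -0.1, -173.9]
force: [-5.4, 2.8, 5.1]
gripper_width: 57.8
gripper_force: 25.0
```

```bash
python3 st.py|sed -n '2,6p'
```

```text
ee_pos [522.273 -36.635 182.55 ]
ee_rot [ 1.79975e+02 -9.60000e-02 -1.73928e+02]
force [-5.415  2.777  5.088]
torque [ 0.583  0.78  -0.21 ]
gripper_width 57.839
```

>>> send_rows(grip=[0.1,0.1,0.1,0.1], xyz=[[0,0,0.0001],[0,0,0.0002],[0,0,0.0003],[0,0,0.0004]], yaw=[1,2,3,4])

```text
time_s: 10.78
ee_pos: [522.3, -36.7, 182.9]
ee_rot: [180.0, -0.1, -169.9]
force: [-4.8, 1.6, 4.0]
gripper_width: 57.7
gripper_force: 25.0
```

```bash
python3 st.py|sed -n '2,6p'
```

```text
ee_pos [522.298 -36.696 182.893]
ee_rot [ 1.79968e+02 -9.50000e-02 -1.69941e+02]
force [-4.815  1.597  4.014]
torque [ 0.534  0.702 -0.316]
gripper_width 57.706
```

>>> send_rows(grip=[0.1,0.1,0.1], xyz=[[0,0,0.0001],[0,0,0.0001],[0,0,0.0001]], yaw=[0.5,1,1.5])

```text
time_s: 11.03
ee_pos: [522.3, -36.7, 183.0]
ee_rot: [180.0, -0.1, -168.5]
force: [-4.3, 1.8, 3.5]
gripper_width: 58.4
gripper_force: 25.0
```

```bash
python3 st.py|sed -n '2,6p'
```

```text
ee_pos [522.285 -36.713 182.973]
ee_rot [ 1.79967e+02 -9.50000e-02 -1.68475e+02]
force [-4.283  1.77   3.51 ]
torque [ 0.52   0.753 -0.419]
gripper_width 58.416
```

>>> send_rows(grip=[0.1,0.1,0.1], xyz=[[0,0,0],[0,0,0],[0,0,0]], yaw=[0.4,0.8,0.8])

```text
time_s: 11.28
ee_pos: [522.3, -36.7, 183.0]
ee_rot: [180.0, -0.1, -167.7]
force: [-4.9, 1.9, 4.0]
gripper_width: 58.0
gripper_force: 25.0
```

```bash
python3 st.py|sed -n '2,6p'
```

```text
ee_pos [522.316 -36.724 182.997]
ee_rot [ 1.79965e+02 -9.20000e-02 -1.67690e+02]
force [-4.866  1.919  3.992]
torque [ 0.497  0.828 -0.418]
gripper_width 57.959
```

>>> send_rows(grip=[0.1,0.1,0.1], xyz=[[0,0,0],[0,0,0],[0,0,0]], yaw=[0.5,1,1])

```text
time_s: 11.53
ee_pos: [522.3, -36.8, 183.0]
ee_rot: [180.0, -0.1, -166.7]
force: [-5.2, 1.6, 3.8]
gripper_width: 57.8
gripper_force: 25.0
```

```bash
python3 st.py|sed -n '2,6p'
```

```text
ee_pos [522.293 -36.762 183.026]
ee_rot [ 1.79964e+02 -9.20000e-02 -1.66696e+02]
force [-5.238  1.598  3.807]
torque [ 0.519  0.781 -0.359]
gripper_width 57.802
```

>>> send_rows(grip=[0.1,0.1,0.1], xyz=[[0,0,0],[0,0,0],[0,0,0]], yaw=[0,0,0], grip_force=35)

```text
time_s: 11.78
ee_pos: [522.3, -36.7, 183.0]
ee_rot: [180.0, -0.1, -166.7]
force: [-5.3, 1.1, 3.7]
gripper_width: 57.5
gripper_force: 35.0
```

```bash
python3 st.py|sed -n '2,6p'
```

```text
ee_pos [522.295 -36.743 183.026]
ee_rot [ 1.79964e+02 -9.10000e-02 -1.66707e+02]
force [-5.316  1.062  3.718]
torque [ 0.493  0.795 -0.426]
gripper_width 57.507
```

>>> send_rows(grip=[0.1,0.1], xyz=[[0,0,0],[0,0,0]], yaw=[0.5,1])

```text
time_s: 11.95
ee_pos: [522.3, -36.8, 183.0]
ee_rot: [180.0, -0.1, -165.7]
force: [-4.2, 1.9, 4.2]
gripper_width: 58.2
gripper_force: 35.0
```

```bash
python3 st.py|sed -n '2,6p'
```

```text
ee_pos [522.285 -36.754 183.023]
ee_rot [ 1.79961e+02 -9.30000e-02 -1.65702e+02]
force [-4.22   1.879  4.161]
torque [ 0.495  0.827 -0.533]
gripper_width 58.229
```

>>> send_rows(grip=[0.54,0.54,0.54,0.54,0.54], xyz=[[0,0,0],[0,0,0],[0,0,0],[0,0,0],[0,0,0]], yaw=[0,0,0,0,0])

```text
time_s: 12.37
ee_pos: [523.3, -36.9, 183.1]
ee_rot: [-180.0, 0.0, -165.7]
force: [0.1, 0.7, 0.2]
gripper_width: 70.3
gripper_force: 0.0
```

>>> send_rows(grip=[0.54,0.54,0.54,0.54,0.54,0.54,0.54,0.54], xyz=[[0,0,0.01],[0,0,0.025],[0,0,0.05],[0,0,0.08],[0,0.02,0.08],[0,0.05,0.08],[0,0.08,0.08],[0,0.11,0.08]], yaw=[0,0,0,0,-5,-12,-19,-26])

```text
time_s: 13.03
ee_pos: [523.2, 74.2, 264.4]
ee_rot: [180.0, 0.1, 167.9]
force: [-0.3, 0.5, -0.5]
gripper_width: 70.3
gripper_force: 0.0
```

```bash
python3 st.py
```

```text
time_s 13.033
ee_pos [523.173  74.218 264.432]
ee_rot [1.79972e+02 1.06000e-01 1.67910e+02]
force [-0.284  0.46  -0.476]
torque [ 0.069 -0.149 -0.001]
gripper_width 70.322
gripper_force 0.0
-71.07597698820662 -1.765953116118908
```

>>> send_rows(grip=[0.3,0.3,0.3,0.3,0.3,0.3,0.3,0.3], xyz=[[0,0.03,0],[0,0.06,0],[-0.02,0.09,0],[-0.04,0.12,0],[-0.05,0.15,0],[-0.06,0.18,0],[-0.07,0.2,0],[-0.07,0.2,0]], yaw=[-7,-14,-21,-28,-35,-42,-49,-56])

```text
time_s: 13.7
ee_pos: [451.5, 277.0, 264.1]
ee_rot: [179.9, -0.1, 112.2]
force: [0.4, -0.8, 0.1]
gripper_width: 59.3
gripper_force: 0.0
```

>>> send_rows(grip=[0.3,0.3,0.3,0.3,0.3,0.3], xyz=[[0,0.01,0],[0,0.01,0],[0,0.01,0],[0,0.01,0],[0,0.01,0],[0,0.01,0]], yaw=[-7,-14,-21,-28,-31,-31])

```text
time_s: 14.2
ee_pos: [453.2, 283.4, 264.0]
ee_rot: [179.9, -0.0, 81.3]
force: [-0.4, -0.2, -1.1]
gripper_width: 58.6
gripper_force: 0.0
```

Run:
```python
from h import *
from workcell import env,eyes
o=[]
for n,(x,y,w,h) in(("top",(305,155,75,75)),("side",(300,180,80,80))):
    f=eyes.grab_frame(n); np.savez(n+"1.npz",**f); o.append(cv2.resize(f["frame"][y:y+h,x:x+w],(400,400),interpolation=2))
cv2.imwrite("pics/z2.png",np.hstack(o)[:,:,::-1]); s=env.state();print(s["ee_pos"],s["ee_rot"])
```

```text
[453.15443652 283.35155262 263.82264926] [ 1.79950574e+02 -2.00627145e-02  8.14015532e+01]
```

View pics/z2.png

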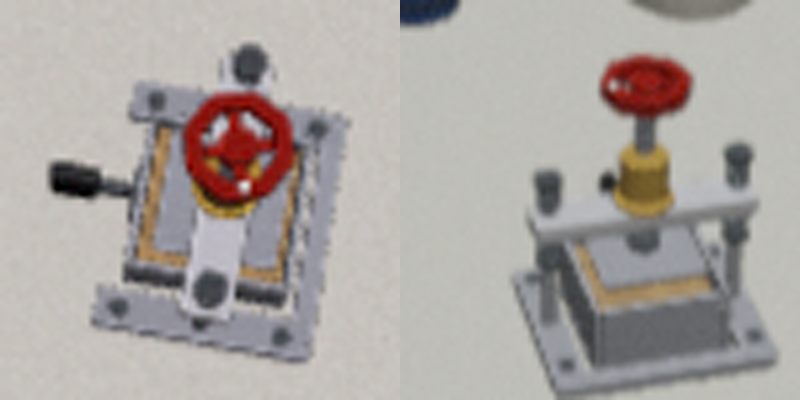

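Run:
```python
from h import *
T=dict(np.load("top1.npz"))
g=T["frame"][180:196,310:332].max(2); print(g)
m=(cv2.resize(g,None,fx=8,fy=8,interpolation=2)<105).astype(np.uint8)
n,l,s,c=cv2.connectedComponentsWithStats(m)
for i in range(1,n):
    if s[i,4]<300: continue
    x,y,w,h,_=s[i]; U=lambda a,b:(310-.5+a/8,180-.5+b/8)
    print(s[i],"x+ edge",onz(T,U(x+w*.4,y),64),"x- edge bottom",onz(T,U(x+w*.4,y+h),20),"left",onz(T,U(x,y+h/2),64),"right",onz(T,U(x+w,y+h/2),64))
# side of tin: lower left corner etc
```

```text
[[199 200 197 198 202 196 198 199 197 200 200 200 194 193 198 197 196 198
  196 197 197 195]
 [196 201 199 198 198 198 200 199 194 199 202 200 200 197 192 194 196 198
  197 200 199 195]
 [196 197 199 196 199 198 196 198 202 199 203 199 199 198 194 195 199 197
  202 202 200 193]
 [199 195 198 198 199 202 200 202 199 197 197 195 196 201 197 199 196 196
  194 199 203 195]
 [199 198 196 198 198 197 199 199 196 196 203 198 197 197 198 198 199 197
  195 197 197 162]
 [201 201 198 194 158 117 107 114 121 161 169 201 201 199 198 199 201 199
  196 199 196 151]
 [198 197 198 192 110  46  41  45  54  82  89 112 124 147 195 199 197 197
  199 196 167 116]
 [198 201 200 187  97  47  50  50  54  48  46  41  52  90 197 199 198 197
  199 192 119 129]
 [197 200 198 190  93  24  35  28  35  41  46  56  56  55 135 135 149 171
  171 194 110 136]
 [196 199 199 191  97   7  15  13  14  21  24  25  27  39  84  86  91 103
  105 135 113 164]
 [203 197 198 191 131  13   4  11  10   7  12   7  17  38  60  72  80  91
   76  73  93 152]
 [199 201 198 197 185 134 127  86  47  41   2  10  42 104 134  99  74  67
   42  60  99 149]
 [199 202 199 194 195 190 186 177 174 174 172 134 142 183 188 183 178 177
  168 103 104 161]
 [198 199 196 197 197 200 197 196 198 199 196 190 191 201 200 202 200 197
  190 110 130 140]
 [200 198 198 197 199 199 201 197 198 198 198 201 197 198 202 200 200 197
  189 104 164 147]
 [200 200 198 199 200 197 199 198 197 197 201 197 196 199 201 199 198 200
  186  82 165 108]]
[  35   44  131   63 4486] x+ edge [546.44399588  46.6467241   64.        ] x- edge bottom [530.60392289  46.43262379  20.        ] left [533.43103685  67.1872877   64.        ] right [534.02664079  15.47269715  64.        ]
```

>>> send_rows(grip=[0.3,0.3,0.3,0.3,0.3,0.3,0.3,0.3], xyz=[[0.01,-0.035,0],[0.025,-0.07,-0.01],[0.04,-0.105,-0.02],[0.05,-0.14,-0.03],[0.06,-0.17,-0.05],[0.07,-0.2,-0.07],[0.0843,-0.222,-0.09],[0.0843,-0.232,-0.12]], yaw=[0,0,0,0,0,0,0,0])

```text
time_s: 14.97
ee_pos: [541.2, 48.5, 144.5]
ee_rot: [179.6, -0.0, 81.2]
force: [2.0, -0.1, -1.3]
gripper_width: 59.1
gripper_force: 0.0
```

>>> send_rows(grip=[0.3,0.3,0.3,0.3,0.3,0.3,0.3,0.3], xyz=[[0,0,-0.02],[0,0,-0.04],[0,0,-0.06],[0,0,-0.08],[0,0,-0.095],[0,0,-0.108],[0,0,-0.116],[0,0,-0.117]], yaw=[0,0,0,0,0,0,0,0])

```text
time_s: 15.63
ee_pos: [536.5, 51.2, 25.0]
ee_rot: [-179.9, 0.0, 81.4]
force: [0.1, -0.0, 0.3]
gripper_width: 59.1
gripper_force: 0.0
```

>>> send_rows(grip=[0.1,-0.1,-0.3,-0.5,-0.6,-0.7,-0.8,-0.8], xyz=[[0,0,0],[0,0,0],[0,0,0],[0,0,0],[0,0,0],[0,0,0],[0,0,0],[0,0,0]], yaw=[0,0,0,0,0,0,0,0], grip_force=8)

```text
time_s: 16.3
ee_pos: [537.7, 51.4, 26.5]
ee_rot: [179.9, -0.0, 81.3]
force: [0.9, -0.9, 0.7]
gripper_width: 11.8
gripper_force: 8.0
```

```bash
python3 st.py
```

```text
time_s 16.3
ee_pos [537.693  51.352  26.538]
ee_rot [ 1.79938e+02 -1.10000e-02  8.13170e+01]
force [ 0.946 -0.881  0.712]
torque [ 0.046 -0.074  0.043]
gripper_width 11.844
gripper_force 8.0
12.923427504172942 0.11401779251173139
```

>>> send_rows(grip=[-0.9,-0.9,-0.9,-0.9,-0.9,-0.9,-0.9,-0.9], xyz=[[0,0,0],[0,0,0],[0,0,0],[0.0005,0.003,0],[0.0013,0.008,0],[0.0022,0.014,0],[0.0032,0.02,0],[0.0044,0.028,0]], yaw=[0,0,0,0,0,0,0,0], grip_force=35)

```text
time_s: 16.97
ee_pos: [541.6, 79.4, 26.4]
ee_rot: [-180.0, 0.0, 81.3]
force: [-0.6, -4.9, 4.5]
gripper_width: 12.1
gripper_force: 35.0
```

```bash
python3 st.py
```

```text
time_s 16.967
ee_pos [541.589  79.442  26.443]
ee_rot [-1.79997e+02  4.90000e-02  8.13160e+01]
force [-0.592 -4.945  4.452]
torque [-1.069 -0.009 -0.051]
gripper_width 12.143
gripper_force 35.0
15.89814209379051 -0.1817277492955327
```

Sliding freely; continue to 142 mm in all.

>>> send_rows(grip=[-0.9,-0.9,-0.9,-0.9,-0.9,-0.9,-0.9,-0.9], xyz=[[0.0013,0.008,0],[0.0025,0.016,0],[0.0038,0.024,0],[0.0051,0.032,0],[0.0063,0.04,0],[0.0076,0.048,0],[0.0088,0.056,0],[0.0095,0.06,0]], yaw=[0,0,0,0,0,0,0,0])

```text
time_s: 17.63
ee_pos: [551.0, 140.4, 26.5]
ee_rot: [-180.0, 0.0, 81.4]
force: [-0.7, -5.7, 4.7]
gripper_width: 11.6
gripper_force: 35.0
```

>>> send_rows(grip=[-0.9,-0.9,-0.9,-0.9,-0.9,-0.9,-0.9,-0.9], xyz=[[0.0013,0.008,0],[0.0025,0.016,0],[0.0038,0.024,0],[0.0051,0.032,0],[0.0063,0.04,0],[0.0076,0.048,0],[0.0085,0.054,0],[0.0085,0.054,0]], yaw=[0,0,0,0,0,0,0,0])

```text
time_s: 18.3
ee_pos: [559.6, 195.2, 26.5]
ee_rot: [-180.0, -0.0, 81.4]
force: [-0.4, -1.2, 5.0]
gripper_width: 11.9
gripper_force: 35.0
```

>>> send_rows(grip=[-0.5,-0.2,0,0.1,0.1,0.1], xyz=[[0,0,0],[0,0,0],[0,0,0],[0,0,0],[0,0,0],[0,0,0]], yaw=[0,0,0,0,0,0])

```text
time_s: 18.8
ee_pos: [559.5, 193.4, 26.1]
ee_rot: [-180.0, -0.0, 81.3]
force: [-0.6, 0.4, 0.5]
gripper_width: 48.7
gripper_force: 0.0
```

>>> send_rows(grip=[0.1,0.1,0.1,0.1,0.1,0.1,0.1,0.1], xyz=[[0,0,0.02],[0,0,0.05],[0,0,0.08],[0,0,0.11],[0,0,0.14],[0,0,0.17],[-0.04,0,0.18],[-0.08,0,0.18]], yaw=[0,0,0,0,0,0,0,0])

```text
time_s: 19.47
ee_pos: [481.9, 194.0, 209.3]
ee_rot: [179.6, -0.2, 81.2]
force: [-0.3, 0.6, 0.9]
gripper_width: 50.1
gripper_force: 0.0
```

>>> send_rows(grip=[0.1,0.1,0.1,0.1,0.1,0.1], xyz=[[-0.04,0.03,0],[-0.08,0.06,0],[-0.11,0.09,0],[-0.13,0.12,0],[-0.15,0.14,0],[-0.15,0.14,0]], yaw=[0,0,0,0,0,0])

```text
time_s: 19.97
ee_pos: [325.3, 337.3, 206.5]
ee_rot: [-179.9, -0.2, 81.7]
force: [-0.1, 0.1, 0.3]
gripper_width: 49.8
gripper_force: 0.0
```

Run:
```python
from h import *
from workcell import env,eyes
o=[]
for n,(x,y,w,h) in(("top",(160,140,320,160)),("side",(220,120,240,200))):
    f=eyes.grab_frame(n); np.savez(n+"2.npz",**f); o.append(cv2.resize(f["frame"][y:y+h,x:x+w],(400,int(400*h/w)),interpolation=2))
o[0]=cv2.copyMakeBorder(o[0],0,o[1].shape[0]-o[0].shape[0],0,0,cv2.BORDER_CONSTANT)
cv2.imwrite("pics/z3.png",np.hstack(o)[:,:,::-1]); s=env.state();print(s["ee_pos"],s["ee_rot"],s["time_s"])
```

```text
[328.72635815 334.06342709 206.31118684] [1.79978239e+02 7.82771792e-03 8.15052888e+01] 20.0667
```

View pics/z3.png

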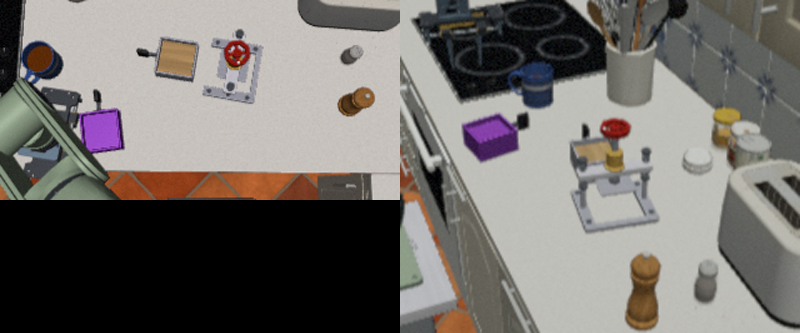

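```bash
python3 -c "
from workcell import env
print(env.job_done())"
```

```text
the job is handed in; nothing more can be done
None
```

The job is handed in with no verdict returned: I turned the handwheel about 200° to its stop (about 0.5 N m, roughly 70 N on the stop by my estimate), pulled the mould out about 144 mm so it stands clear of the rails, and left the mug, pepper mill and salt shaker where they were.

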